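Hold the cheese in the slicing guide

ROBOT

A 7-joint arm with a two-finger parallel gripper is mounted at the origin on a cart in front of the work surface, level with it; the furniture and walls round the work are solid. World frame = base frame: x ahead of the robot, y to its left, z up, the work surface at z = 0. Lengths are in mm, angles in degrees, forces in N, time in s.
With the tool pointing down it reaches from about 425 to 1025 mm from the base axis. Payload 3.6 kg.
Tool frame: the origin (TCP) lies at the very end of the fingers, on their centre line; the grasp point (between the pads) lies 19 mm behind it; z points along the fingers, y is the line along which they close (so a half turn about z gives the same grasp; the last joint's range is limited). The gripper opens to 85 mm and grips with 20 to 120 N. Pads are 22 mm wide; open, the fingers measure 114 mm over their backs; the gripper's body (76 mm by 85 mm) begins 54 mm behind the grasp point. The pads swing forward as they close: fully open they stand 13 mm farther back than shut.
Start: joints at [71.992, 33.873, 2.773, 92.16, -1.908, 54.013, -1.931], TCP at [158.784, -707.402, 231.302] pointing down, gripper open.
Joint ranges: [-153.93, 153.93], [-27.13, 128.08], [-72.61, 78.16], [10.71, 143.7], [-87.88, 267.88], [4.46, 118.87], [-176.78, 176.78]. Speed limits (degrees/s): [147.25, 147.25, 180, 180, 180, 180, 180].

INTERFACE

Orientations are given as a 3x3 rotation matrix whose columns are the frame's x, y, z axes.
In Python, from workcell import arm gives the robot as it stands. The module is installed in compiled form; this text tells all that it offers.
- The arm moves only by the tool arm_command, never from a script. Its argument "plan" is a list of rows, each a list of 5 numbers: the shift along the tool's x, y, z normalised to -1 to 1, where 1 is 600 mm, then the turn about the tool's z normalised to -1 to 1, where 1 is 90 degrees, then the closure in counts, from 0 (fully open) to 255 (shut). In form: [[x, y, z, yaw, hand], ...]. A call has 1 to 10 rows; each row is the pose to reach, as a shift and turn from the pose commanded when the call began, along the tool's axes at that moment; what a row does not reach only later rows make up. A row lasts 1/10 s, in which the tool goes at most 50 mm and 8.59 degrees, less where a joint would pass 70% of its speed; a pose out of reach is approached as far as the arm can. A call with a number of a shift or a turn outside -1 to 1 is refused whole. A call with a gripper value outside its range is refused whole. The fingers move at their own pace and stop on an object; "newtons" is the grip in N (left out, the last holds). Time passes only in rows, so rows that repeat a pose let the fingers close. It gives the time, the measured TCP pose, the force, the opening and the grip force at its end, in the units of the state.
- arm.state(): the state, without advancing time (a new reading comes with each control period).
- arm.grab_frame(name): name is "scene" or "top"; returns a dict with "image" (480x640x3 uint8, red, green, blue), "fx", "fy", "cx", "cy" (pixels), "origin" and "attitude" of the camera in the world. Camera axes: x right, y up, looking along -z (the intrinsics and any distortion apply to the point x, -y, -z); pixel columns grow to the right and rows downward; lengths in mm; the calibration is good to about 2 mm. A picture is of the moment at which its call begins. There is no depth.
- arm.job_done(): hands the job in; it is judged then, once.
The state is a dict: "clock": time; "joint_pos": joint angles; "qvel": joint speeds; "tau": joint torques, N m; "position": TCP position; "tcp_rot": TCP orientation; "force": force on the tool from outside, world axes, zero at the start; "moment": the same for the moment, N m; "grip_width": finger opening in mm; "finger_force": force on a finger pad.
Only numpy, scipy, OpenCV 4.12 (cv2) and the standard library are available. Lean on these libraries where they do the work, as an engineer would, in place of code of your own. Each camera call takes 0.05 s, during which the arm holds its last target. There are 200 camera calls.

TASK

Pick up the red bar of hard cheese and put it on the slicing guide's board, with one end up against the dark end stop and its long side flat along the back fence. Then press it forward against the fence and down on the board at once with one firm diagonal push of roughly 15 N (its bevelled long edge nearest the robot suits this), and finish while still holding it so, ready for someone else to slice it. Do not disturb the egg timer or the loose spice jar.

Things in the scene. Friction and masses are not known exactly. Their poses are not given: they have to be found in the camera images.
- cheese: Rigid bar of hard cheese in red wax with pale yellow ends, lying on the worktop: 50 wide (its x) x 110 long (its y) x 50 high, about 0.32 kg. Origin at the centre of its underside. Cross-section: vertical sides up to 36 mm, then a 45 degree bevel on both long top edges (14 x 14 mm), flat top 22 mm wide. A half turn about z makes no difference.
- guide: Wooden slicing guide, fixed to the worktop (it does not slide). Origin on the worktop under it; its x points from the robot's side to the fence, its y along the fence towards the end with the stop, z up. Its suction feet lift the board 4 mm. Behind it stands the kettle (0.28 m high, front about 0.6 m ahead of the base axis).
- guide_plate: The pale, smoothly varnished board of the guide, on which the cheese slides easily (friction coefficient about 0.3), 240 mm along y, from x = -90 to +70 mm in the guide's frame, its top 16 mm above the worktop. Same origin and axes as the guide.
- guide_fence: The back fence, a wooden strip 16 mm thick along the whole far edge of the board, 44 mm high above the board. Its front face is at x = +50 mm in the guide's frame. Same origin and axes as the guide.
- fence_face (a point): Middle of the foot of the fence's front face, at the height of the board's top; axes as the guide.
- stop_face (a point): Foot of the face of the dark end stop that the cheese butts against, at the height of the board's top, 50 mm in front of the fence face; axes as the guide. The face is square to the fence and looks to the guide's -y; it runs from 46 mm on the robot's side of this point (-x) to the fence. The stop is 34 mm high above the board, 20 mm thick, with a small clamp knob 10 mm high on top, and is clamped fast at a different place along the fence each time.
- egg_timer: Red and white egg timer, 61 mm across, 60 high, loose; origin at the centre of its underside. Leave it alone. Fixed things behind this part of the worktop: a toaster (0.2 m high, front about 0.53 m ahead of the robot's base axis, between the guide and the multicooker) and a big multicooker (about 0.3 m high, front about 0.5 m ahead).
- spice_jar: Loose spice jar with a dark lid and a blue label, standing behind the guide, 41 mm across, 105 high; origin at the centre of its underside. Leave it alone.
Not all that is in view belongs to the job. Of the things shaped like the cheese, the red one is meant.

How it is judged (in metres and radians):
On the way:
1. the cheese is lifted clear of the worktop (height (world z) of cheese above 0.03 m), for 0.2 s.
At the end, for the whole second after the job is handed in: Cheese flat on the board, along the fence (within 4 mm, 0.06 rad), its end within 6 mm of the stop, at rest; through the last second the fingers press it with over 5 N, and it bears on the fence with over 2.5 N and on the board with over 6 N (weight 2.5 to 3.8 N) (contact force between the fingers and cheese above 5 N and contact force between cheese and guide_fence above 2.5 N and contact force between cheese and guide_plate above 6 N and y of cheese in the frame of stop_face between -0.061 and -0.052 m and x of cheese in the frame of fence_face above -0.029 m and z of cheese in the frame of fence_face below 0.004 m and angle between cheese's own z axis and vertical below 0.06 rad and angle between the y axis of cheese and the y axis of guide, either way round below 0.06 rad and linear speed of cheese below 0.02 m/s); the arm keeps its last pose, push and grip.
It fails at once if the egg timer is moved more than 2 cm (distance of egg_timer from where it was at the start of the episode above 0.02 m).
It fails at once if the spice jar is moved more than 2 cm (distance of spice_jar from where it was at the start of the episode above 0.02 m).
It also fails if it takes over 64 s, if anything falls off the work surface, if the arm or the gripper's body presses on something with over 40 N, if the wrist force passes 120 N, or if a joint passes its speed limit or range.

## Working session

There is one attempt and no reset: what is moved stays moved. The work goes in short steps, Python scripts to look and compute and a tool call to move; the robot and the scene stay as the last step left them, time stands still between calls to the robot, and variables do not carry over. Pictures are saved under pics/ and viewed, at most 10 in all, crops included, and the job is handed in when it is done.

Besides the shell and the picture viewer there is one more tool, called after "Emit:" by a JSON object that holds its "method" and its "body". arm_command: Moves the arm, as the interface text tells. Scaled input: -1 to 1 covers 600 mm each way for a shift and 90 degrees each way for a turn. Its arguments: {"type":"object","properties":{"plan":{"type":"array"},"newtons":{"type":"number"}},"required":["plan"]}

```bash
mkdir -p pics; cat > h.py <<'E'
import numpy as np, cv2
from workcell import arm
def grab(n):
    f=arm.grab_frame(n); return f
def ray(f,u,v):
    d=np.array([(u-f['cx'])/f['fx'],-(v-f['cy'])/f['fy'],-1.0]); R=np.array(f['attitude']); return np.array(f['origin']),R@d
def onz(f,u,v,z):
    o,d=ray(f,u,v); return o+d*(z-o[2])/d[2]
def proj(f,p):
    c=np.array(f['attitude']).T@(np.array(p)-np.array(f['origin'])); return f['cx']+f['fx']*c[0]/-c[2], f['cy']-f['fy']*c[1]/-c[2]
E
python3 - <<'E'
from h import *
for n in('scene','top'):
    f=grab(n); cv2.imwrite(f'pics/{n}0.png',f['image'][:,:,::-1]); np.save(f'{n}0.npy',f,allow_pickle=True)
    print({k:v for k,v in f.items() if k!='image'})
print(arm.state())
E
```

```text
{'fx': 559.3344436178861, 'fy': 559.3344436178861, 'cx': 320.2651663492831, 'cy': 236.5909941368074, 'origin': array([-398.01400246,  569.27421282,  976.94256953]), 'attitude': array([[-0.43867451,  0.60072917, -0.66834806],
       [-0.89850973, -0.30615405,  0.31456312],
       [-0.01565022,  0.73850807,  0.67406298]])}
{'fx': 559.6118101106119, 'fy': 559.6118101106119, 'cx': 314.6694991182256, 'cy': 242.19496542757093, 'origin': array([ 423.76162879,  107.57089847, 1237.03543459]), 'attitude': array([[ 2.27955733e-02,  9.96860937e-01, -7.58197513e-02],
       [-9.99740041e-01,  2.27649278e-02, -1.26853680e-03],
       [ 4.61476382e-04,  7.58289583e-02,  9.97120733e-01]])}
{'clock': 0.1, 'joint_pos': array([71.99294824, 33.92108951,  2.7666849 , 92.22963723, -1.90712483,
       54.01210098, -1.92955651]), 'qvel': array([ 0.10526909, -0.06833545, -0.06635847, -0.21251053, -0.02072887,
        0.01847159,  0.04426693]), 'tau': array([ 3.58108038e-03, -5.50003338e+01,  1.55267850e+00, -1.98826092e+01,
        9.66992666e-03,  3.82226266e-03,  1.08311943e-05]), 'position': array([ 158.62114023, -706.66439844,  230.24323874]), 'tcp_rot': array([[ 9.75699020e-01,  2.19114374e-01, -5.60154327e-04],
       [ 2.19115059e-01, -9.75697060e-01,  1.95922552e-03],
       [-1.17246456e-04, -2.03435267e-03, -9.99997924e-01]]), 'force': array([0.29045868, 0.46636143, 0.79605509]), 'moment': array([ 0.02042039, -0.05314107, -0.03507027]), 'finger_force': 0.0, 'grip_width': 85.65753771539653}
```

View pics/scene0.png

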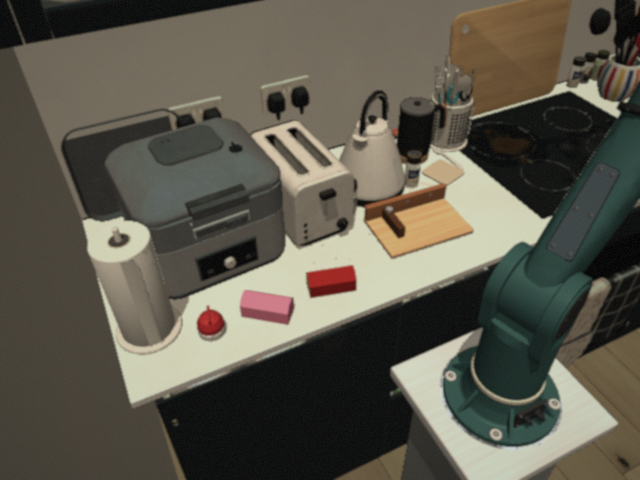

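View pics/top0.png

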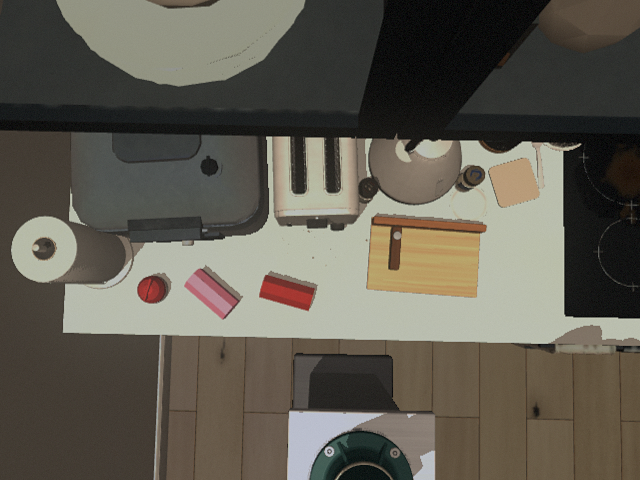

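Candidates for the cheese in the top view are the red bar at (288,291), the pink bar at (212,292) and the red round egg timer at (152,289). The red bar fits: it is the only bar-shaped thing in red wax. The guide is at (425,258), its dark stop at (396,247), and the spice jar at (472,177).

```bash
python3 - <<'E'
from h import *
f=np.load('top0.npy',allow_pickle=True).item()
c=f['image'][185:320,245:505,::-1]
cv2.imwrite('pics/crop1.png',cv2.resize(c,None,fx=3,fy=3,interpolation=cv2.INTER_CUBIC))
for n in('top','scene'):
    f=np.load(n+'0.npy',allow_pickle=True).item()
    h=cv2.cvtColor(f['image'],cv2.COLOR_RGB2HSV)
    m=(((h[...,0]<8)|(h[...,0]>172))&(h[...,1]>170)&(h[...,2]>50)).astype(np.uint8)
    for k in cv2.findContours(m,0,2)[0]:
        if cv2.contourArea(k)>150: print(n,cv2.minAreaRect(k),cv2.approxPolyDP(k,2,True)[:,0].tolist())
E
```

```text
top ((285.6166076660156, 295.0983581542969), (50.74345397949219, 15.706308364868164), 16.189205169677734) [[263, 282], [261, 291], [268, 293], [264, 297], [261, 293], [261, 296], [308, 309], [312, 295]]
scene ((209.75003051757812, 322.7500305175781), (21.920310974121094, 24.041629791259766), 45.0) [[208, 310], [199, 319], [199, 329], [204, 333], [213, 333], [220, 328], [222, 321], [218, 314]]
scene ((331.4906311035156, 280.9414978027344), (23.106111526489258, 46.01473617553711), 80.90972137451172) [[352, 268], [308, 273], [311, 295], [354, 288]]
```

View pics/crop1.png

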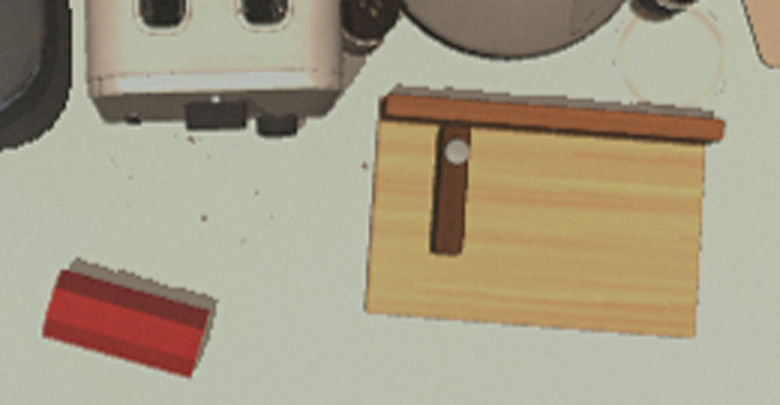

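The crop confirms it: the red bar lies at top-view (288,291), with its far bevel dark and pale wax showing at its right end. The guide's board has its near corners at about (367,289) and (476,297), and the stop's right edge runs from (401,228) to (398,270).

```bash
cat > meas.py <<'E'
from h import *
def cheese(f,z=36,roi=(225,420,230,345)):
    S=4; x0,x1,y0,y1=roi[0],roi[1],roi[2],roi[3]
    c=cv2.resize(f['image'][y0:y1,x0:x1],None,fx=S,fy=S,interpolation=cv2.INTER_CUBIC).astype(int)
    m=((c[...,0]>1.9*c[...,1])&(c[...,0]>1.9*c[...,2])&(c[...,0]>50)).astype(np.uint8)
    k=max(cv2.findContours(m,0,2)[0],key=cv2.contourArea)
    b=(cv2.boxPoints(cv2.minAreaRect(k))+.5)/S-.5+[x0,y0]
    P=np.array([onz(f,*p,z) for p in b]); 
    return b,P
def guide(f):
    S=4;x0,x1,y0,y1=350,500,200,315
    c=cv2.resize(f['image'][y0:y1,x0:x1],None,fx=S,fy=S,interpolation=cv2.INTER_CUBIC)
    h=cv2.cvtColor(c,cv2.COLOR_RGB2HSV)
    wood=((h[...,0]<30)&(h[...,1]>70)).astype(np.uint8)
    dark=(c[...,0]<125)&(h[...,1]>70)
    return c,wood,dark,lambda p:(np.array(p)+.5)/S-.5+[x0,y0]
E
python3 - <<'E'
from meas import *
f=np.load('top0.npy',allow_pickle=True).item()
b,P=cheese(f); print(b.round(1).tolist());print(P.round(1).tolist()); 
print('sides',[np.linalg.norm(P[i]-P[i-1]).round(1) for i in range(4)],'ctr',P.mean(0))
for i in range(2):
    d=P[i+1]-P[i]; print(np.degrees(np.arctan2(d[1],d[0])))
c,w,dk,un=guide(f)
# front edge: lowest wood per column; left/right
cols=np.arange(90,480,5); pts=[]
for u in cols: 
    r=np.where(w[:,u])[0]; pts.append(onz(f,*un((u,r.max()+.5)),16))
pts=np.array(pts); a=np.polyfit(pts[:,1],pts[:,0],1); print('front edge x=a*y+b',a,'res',np.std(pts[:,0]-np.polyval(a,pts[:,1])))
L=[];R=[]
for v in range(220,320,5):
    cc=np.where(w[v])[0]; L.append(onz(f,*un((cc.min()-.5,v)),16)); R.append(onz(f,*un((cc.max()+.5,v)),16))
L=np.array(L);R=np.array(R)
# guide y axis dir: along front edge
ey=np.array([a[0],1,0]);ey/=np.linalg.norm(ey); ex=np.array([ey[1],-ey[0],0])
print('guide yaw deg',np.degrees(np.arctan2(ex[1],ex[0])))
print('along ey: L',(L@ey).mean(),(L@ey).std(),'R',(R@ey).mean(),(R@ey).std())
fx=(pts@ex).mean(); cy=((L@ey).mean()+(R@ey).mean())/2
O=ex*(fx+90)+ey*cy; print('origin',O)
# stop right edge at z=50
S=[];S2=[];E=[]
for v in range(130,270,5):
    cc=np.where(dk[v,100:230])[0]
    if len(cc): S.append(onz(f,*un((cc.max()+100.5,v)),50))
S=np.array(S); print('stop face y in guide',((S-O)@ey).round(1),'x',((S-O)@ex).round(0)[[0,-1]])
# predicted fence top-front corners & pixel
for lab,p in {'fencefrontfoot':(50,-100,16),'fencetopfrontR':(50,-120,60),'fencetopbackR':(66,-120,60),'L':(50,120,60)}.items():
    print(lab,proj(f,O+ex*p[0]+ey*p[1]+np.array([0,0,p[2]-O[2]])))
np.savez('g.npz',O=O,ex=ex,ey=ey)
g=np.load('scene0.npy',allow_pickle=True).item()
for p in [(-90,120,16),(-90,-120,16),(50,-120,60),(50,120,60)]: print(p,proj(g,O+ex*p[0]+ey*p[1]+np.array([0,0,p[2]-O[2]])))
for p in P: print('ch scene',proj(g,p))
E
```

```text
[[258.3, 296.1], [264.5, 274.2], [314.3, 288.4], [308.0, 310.3]]
[[397.0, 227.0, 36.0], [443.9, 215.0, 36.0], [415.9, 107.7, 36.0], [369.2, 120.0, 36.0]]
sides [np.float64(110.5), np.float64(48.4), np.float64(110.9), np.float64(48.3)] ctr [406.4940535  167.42408979  36.        ]
-14.29991429108651
-104.58807054873213
front edge x=a*y+b [5.46265566e-02 4.18059642e+02] res 0.2568685195315929
guide yaw deg -3.1267634637318276
along ey: L 17.62970542527821 0.22409822476018906 R -221.85296848330375 0.3415269786453586
origin [ 501.11215262 -129.63790307    0.        ]
stop face y in guide [56.3 56.7 75.1 74.9 73.6 57.5 57.4 57.2 57.  56.8 56.7 56.5 56.3 57.2
 57.6 57.4 57.7 57.6 57.4 57.2 57.  56.9 56.7 56.5 56.3 56.2 57.1 57.4] x [ 36. -37.]
fencefrontfoot (np.float64(470.6951636121411), np.float64(232.55992673581827))
fencetopfrontR (np.float64(485.9465106676471), np.float64(231.35222857031567))
fencetopbackR (np.float64(486.3561096280232), np.float64(223.842512506226))
L (np.float64(372.6290674417845), np.float64(222.6150500985086))
(-90, 120, 16) (np.float64(390.74163637367195), np.float64(254.42559222221004))
(-90, -120, 16) (np.float64(473.3345285346296), np.float64(228.16116295578803))
(50, -120, 60) (np.float64(446.13294315554333), np.float64(184.41701192761184))
(50, 120, 60) (np.float64(366.07717210987363), np.float64(207.44979585364078))
ch scene (np.float64(308.6448772545838), np.float64(286.0291466588871))
ch scene (np.float64(304.75146225633785), np.float64(271.08663348439035))
ch scene (np.float64(350.8516529612344), np.float64(263.89974138608693))
ch scene (np.float64(355.80855014498536), np.float64(278.46530815905476))
```

Emit:
{"method": "arm_command", "body": {"plan": [[0.6,-0.47,0,-0.7,0],[0.6,-0.47,0,-0.7,0],[0.6,-0.47,0,-0.7,0],[0.6,-0.47,0,-0.7,0],[0.6,-0.47,0,-0.7,0],[0.6,-0.47,0,-0.7,0],[0.6,-0.47,0,-0.7,0],[0.6,-0.47,0,-0.7,0],[0.6,-0.47,0,-0.7,0],[0.6,-0.47,0,-0.7,0]]}}

```text
clock: 1.1
position: [453.5, -346.0, 231.5]
tcp_rot: [[0.237, 0.972, 0.003], [0.972, -0.237, 0.004], [0.004, 0.002, -1.0]]
force: [0.2, 0.6, -0.7]
grip_width: 85.6
finger_force: 0.0
```

```bash
cat > go.py <<'E'
import sys,numpy as np
from workcell import arm
# usage: go.py x y z [world yaw of tool y axis, mod 180]
s=arm.state(); p=np.array(s['position']);R=np.array(s['tcp_rot'])
print('t',s['clock'],'p',p.round(1),'F',np.round(s['force'],1),'w',round(s['grip_width'],1),'ff',round(s['finger_force'],1))
a=np.degrees(np.arctan2(R[1,1],R[0,1])); print('tool y angle',a.round(2),'tilt',R[:,2].round(3),'q',np.round(s['joint_pos'],0))
if len(sys.argv)>3:
    d=np.array(list(map(float,sys.argv[1:4])))-p
    print('shift norm',(R.T@d/600).round(4),'dist',np.linalg.norm(d).round(0))
if len(sys.argv)>4:
    t=(float(sys.argv[4])-a+90)%180-90; print('yaw norm',(-t/90).round(4))
E
python3 go.py 406.5 167.4 180 -14.5
```

```text
t 1.1 p [ 453.5 -346.   231.5] F [ 0.2  0.6 -0.7] w 85.6 ff 0.0
tool y angle -13.69 tilt [ 0.003  0.004 -1.   ] q [ 46.  24. -17. 112.   9.  46.  10.]
shift norm [ 0.8125 -0.2788  0.0887] dist 518.0
yaw norm 0.009
```

Emit:
{"method": "arm_command", "body": {"plan": [[0.812,-0.279,0.08,0.01,0],[0.812,-0.279,0.08,0.01,0],[0.812,-0.279,0.08,0.01,0],[0.812,-0.279,0.08,0.01,0],[0.812,-0.279,0.08,0.01,0],[0.812,-0.279,0.08,0.01,0],[0.812,-0.279,0.08,0.01,0],[0.812,-0.279,0.08,0.01,0],[0.812,-0.279,0.08,0.01,0],[0.812,-0.279,0.08,0.01,0]]}}

```text
clock: 2.1
position: [407.8, 144.2, 184.7]
tcp_rot: [[0.264, 0.965, 0.0], [0.965, -0.264, -0.0], [-0.0, 0.0, -1.0]]
force: [1.6, -0.5, 1.1]
grip_width: 85.2
finger_force: 0.0
```

Emit:
{"method": "arm_command", "body": {"plan": [[0,0,0,0,0],[0,0,0,0,0],[0,0,0,0,0]]}}

```text
clock: 2.4
position: [408.0, 141.3, 184.6]
tcp_rot: [[0.265, 0.964, -0.001], [0.964, -0.265, -0.001], [-0.001, -0.001, -1.0]]
force: [-0.3, 0.1, -0.8]
grip_width: 85.2
finger_force: 0.0
```

```bash
python3 go.py 406.5 167.4 12 -14.5
```

```text
t 2.4 p [408.  141.3 184.6] F [-0.3  0.1 -0.8] w 85.2 ff 0.0
tool y angle -15.35 tilt [-0.001 -0.001 -1.   ] q [ -6.  19. -23. 130.  14.  33. -55.]
shift norm [ 0.0416 -0.0138  0.2877] dist 175.0
yaw norm -0.0094
```

Emit:
{"method": "arm_command", "body": {"plan": [[0.042,-0.014,0,-0.01,0],[0.042,-0.014,0.08,-0.01,0],[0.042,-0.014,0.16,-0.01,0],[0.042,-0.014,0.22,-0.01,0],[0.042,-0.014,0.27,-0.01,0],[0.042,-0.014,0.298,-0.01,0],[0.042,-0.014,0.298,-0.01,0],[0.042,-0.014,0.298,-0.01,0]]}}

```text
clock: 3.2
position: [407.1, 167.8, 6.3]
tcp_rot: [[0.25, 0.968, -0.0], [0.968, -0.25, -0.001], [-0.001, 0.0, -1.0]]
force: [-0.2, -0.7, -0.3]
grip_width: 85.3
finger_force: 0.0
```

```bash
python3 go.py 406.5 167.4 5 -14.5; python3 - <<'E'
from h import *
f=grab('scene');cv2.imwrite('pics/s1.png',cv2.resize(f['image'][200:370,180:420,::-1],None,fx=3,fy=3))
E
```

```text
t 3.2 p [407.1 167.8   6.3] F [-0.2 -0.7 -0.3] w 85.3 ff 0.0
tool y angle -14.5 tilt [-0.    -0.001 -1.   ] q [-24.  39.  -5. 135.  30.   7. -73.]
shift norm [-0.0009 -0.0009  0.0021] dist 1.0
yaw norm -0.0001
```

View pics/s1.png

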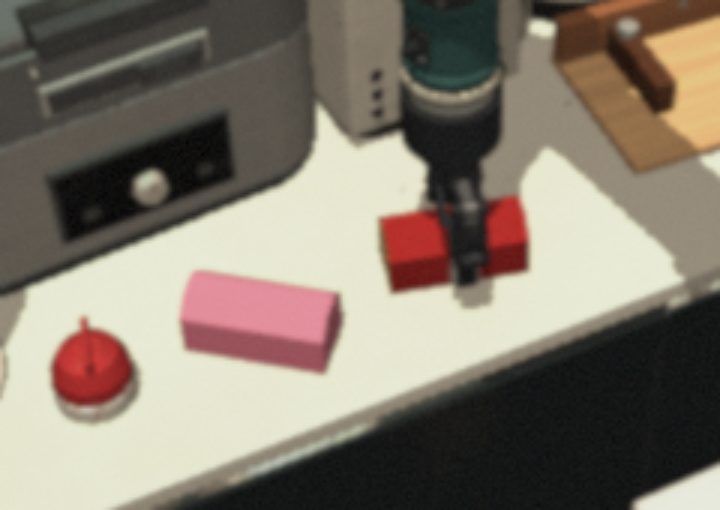

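The fingers straddle the middle of the red bar, at crop (465,240) or about (335,280) in the full frame. Nothing else has been touched, so I'll close the gripper.

Emit:
{"method": "arm_command", "body": {"plan": [[0,0,0,0,255],[0,0,0,0,255],[0,0,0,0,255],[0,0,0,0,255],[0,0,0,0,255],[0,0,0,0,255],[0,0,0,0,255],[0,0,0,0,255]], "newtons": 40}}

```text
clock: 4.05
position: [406.8, 169.3, 7.1]
tcp_rot: [[0.248, 0.969, 0.001], [0.969, -0.248, 0.0], [0.001, 0.001, -1.0]]
force: [-1.0, -0.5, 6.3]
grip_width: 48.8
finger_force: 41.2
```

Emit:
{"method": "arm_command", "body": {"plan": [[0,0,-0.04,0,255],[0,0,-0.1,0,255],[0,0,-0.15,0,255],[0,0,-0.15,0,255],[0,0,-0.15,0,255]]}}

```text
clock: 4.55
position: [406.9, 169.0, 96.5]
tcp_rot: [[0.249, 0.969, 0.001], [0.969, -0.249, 0.0], [0.001, 0.001, -1.0]]
force: [0.3, -0.5, -3.7]
grip_width: 49.5
finger_force: 44.7
```

```bash
python3 - <<'E'
import numpy as np
g=np.load('g.npz');O,ex,ey=g['O'],g['ex'],g['ey']
for gx,gy in((-15,-2),(-60,-2),(25,2)): print(gx,gy,(O+ex*gx+ey*gy).round(1))
E
python3 go.py 485.9 -130.8 97 -3.1
python3 - <<'E'
from h import *
f=grab('scene');cv2.imwrite('pics/s2.png',cv2.resize(f['image'][160:320,250:490,::-1],None,fx=3,fy=3))
E
```

```text
-15 -2 [ 486.  -130.8    0. ]
-60 -2 [ 441.1 -128.4    0. ]
25 2 [ 526.2 -129.     0. ]
t 4.55 p [406.9 169.   96.5] F [ 0.3 -0.5 -3.7] w 49.5 ff 44.7
tool y angle -14.39 tilt [ 0.001  0.    -1.   ] q [-14.  29. -18. 133.  25.  21. -68.]
shift norm [-0.4512  0.2518 -0.001 ] dist 310.0
yaw norm -0.1254
```

View pics/s2.png

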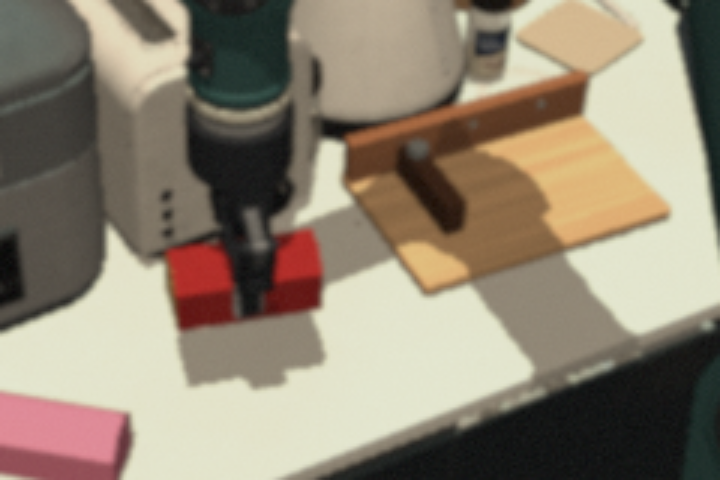

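The bar is lifted level in the fingers at crop (245,280). The stop and board are unobstructed.

Emit:
{"method": "arm_command", "body": {"plan": [[-0.03,0.017,0,-0.02,255],[-0.09,0.05,0,-0.04,255],[-0.15,0.083,0,-0.06,255],[-0.22,0.122,0,-0.09,255],[-0.29,0.16,0,-0.11,255],[-0.36,0.199,0,-0.125,255],[-0.42,0.232,0,-0.125,255],[-0.45,0.249,0,-0.125,255],[-0.458,0.2535,0,-0.125,255],[-0.458,0.2535,0,-0.125,255]]}}

```text
clock: 5.6
position: [484.9, -134.9, 94.5]
tcp_rot: [[0.056, 0.998, -0.003], [0.998, -0.056, 0.001], [0.001, -0.003, -1.0]]
force: [-0.7, -0.0, -4.5]
grip_width: 49.0
finger_force: 44.5
```

Emit:
{"method": "arm_command", "body": {"plan": [[0,0,0,0,255],[0,0,0.02,0,255],[0,0,0.05,0,255],[0,0,0.075,0,255],[0,0,0.09,0,255],[0,0,0.1,0,255],[0,0,0.1,0,255]]}}

```text
clock: 6.3
position: [485.6, -133.7, 35.4]
tcp_rot: [[0.053, 0.999, -0.001], [0.999, -0.053, 0.0], [0.0, -0.001, -1.0]]
force: [-0.1, -0.5, -2.8]
grip_width: 49.6
finger_force: 44.5
```

```bash
python3 go.py 485.8 -134.8 22 -3.1
python3 - <<'E'
from h import *
f=grab('scene');cv2.imwrite('pics/s3.png',cv2.resize(f['image'][150:290,300:500,::-1],None,fx=4,fy=4,interpolation=cv2.INTER_CUBIC))
E
```

```text
t 6.3 p [ 485.6 -133.7   35.4] F [-0.1 -0.5 -2.8] w 49.6 ff 44.5
tool y angle -3.01 tilt [-0.001  0.    -1.   ] q [ 25.  38. -19. 127.  36.  21. -28.]
shift norm [-0.0018  0.0005  0.0223] dist 13.0
yaw norm 0.001
```

View pics/s3.png

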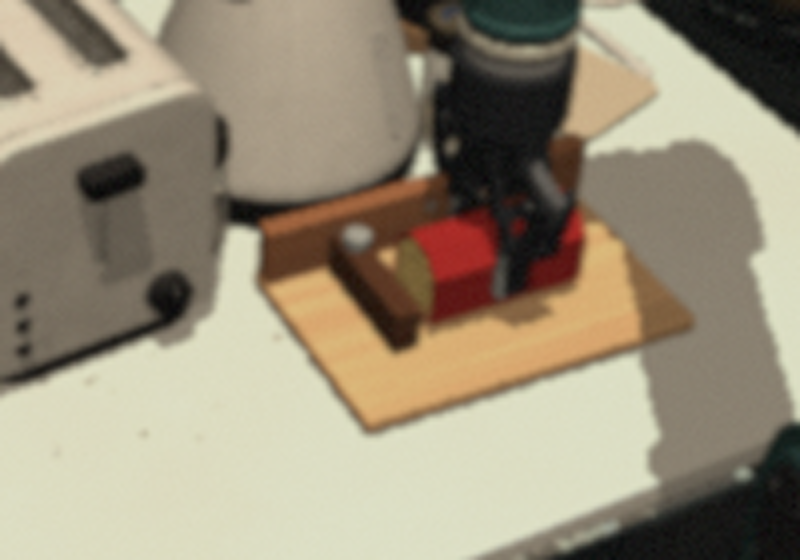

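The bar hovers about 12 mm over the board, parallel to the fence. Its pale end at crop (415,275) is just short of the stop at (375,290).

Emit:
{"method": "arm_command", "body": {"plan": [[0,0,0.01,0,255],[0,0,0.016,0,255],[0,0,0.018,0,255],[0,0,0.02,0,255],[0,0,0.02,0,255]]}}

```text
clock: 6.85
position: [486.0, -134.6, 24.1]
tcp_rot: [[0.054, 0.999, -0.0], [0.999, -0.054, -0.0], [-0.0, -0.0, -1.0]]
force: [0.3, 0.3, -4.2]
grip_width: 49.5
finger_force: 44.6
```

Emit:
{"method": "arm_command", "body": {"plan": [[0.003,0,0,0,255],[0.006,0,0,0,255],[0.008,0,0,0,255],[0.008,0,0,0,255],[0.008,0,0,0,255]]}}

```text
clock: 7.35
position: [486.3, -129.7, 24.1]
tcp_rot: [[0.054, 0.999, 0.0], [0.999, -0.054, -0.0], [-0.0, 0.0, -1.0]]
force: [-0.1, -0.4, -2.9]
grip_width: 49.4
finger_force: 44.6
```

Emit:
{"method": "arm_command", "body": {"plan": [[0,0,0.002,0,255],[0,0,0.002,0,255],[0,0,0.002,0,255]]}}

```text
clock: 7.65
position: [486.4, -129.9, 23.2]
tcp_rot: [[0.054, 0.999, 0.0], [0.999, -0.054, -0.0], [-0.0, 0.0, -1.0]]
force: [-0.5, -0.5, 1.7]
grip_width: 49.4
finger_force: 45.2
```

Emit:
{"method": "arm_command", "body": {"plan": [[0.003,0,0.0015,0,255],[0.003,0,0.0015,0,255],[0.003,0,0.0015,0,255]]}}

```text
clock: 7.95
position: [486.4, -129.9, 23.2]
tcp_rot: [[0.055, 0.998, 0.0], [0.998, -0.055, -0.003], [-0.003, 0.0, -1.0]]
force: [-3.3, -2.1, 12.0]
grip_width: 49.5
finger_force: 46.4
```

Emit:
{"method": "arm_command", "body": {"plan": [[0,0,-0.0012,0,255],[0.001,0,-0.0012,0,255],[0.001,0,-0.0012,0,255]]}}

```text
clock: 8.25
position: [486.7, -128.5, 23.2]
tcp_rot: [[0.055, 0.998, 0.0], [0.998, -0.055, -0.002], [-0.002, 0.0, -1.0]]
force: [-1.2, -2.9, 6.5]
grip_width: 49.2
finger_force: 45.8
```

```bash
python3 go.py; python3 - <<'E'
from h import *
f=grab('top');cv2.imwrite('pics/t1.png',cv2.resize(f['image'][190:315,350:500,::-1],None,fx=4,fy=4,interpolation=cv2.INTER_CUBIC))
E
```

```text
t 8.25 p [ 486.7 -128.5   23.2] F [-1.2 -2.9  6.5] w 49.2 ff 45.8
tool y angle -3.17 tilt [ 0.    -0.002 -1.   ] q [ 22.  39. -18. 127.  37.  19. -30.]
```

View pics/t1.png

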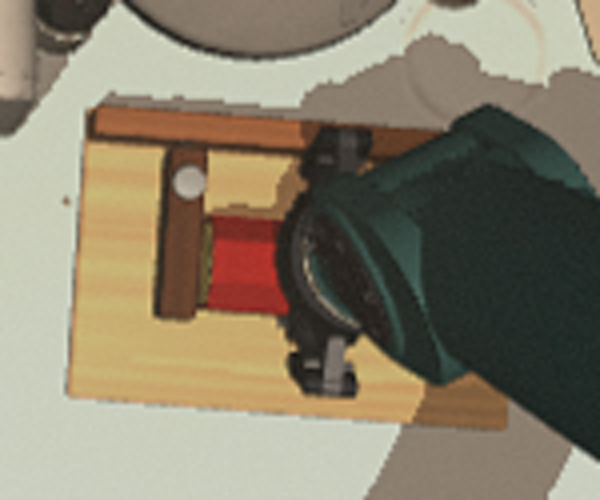

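The bar sits at crop (245,265), with its pale end showing beside the stop's right edge (205,250). There are still a few mm to close, so I'll slide it on gently.

Emit:
{"method": "arm_command", "body": {"plan": [[0.001,0,-0.0006,0,255],[0.0025,0,-0.0006,0,255],[0.0025,0,-0.0006,0,255],[0.0025,0,-0.0006,0,255]]}}

```text
clock: 8.7
position: [486.9, -126.0, 23.2]
tcp_rot: [[0.054, 0.999, 0.001], [0.999, -0.054, -0.0], [-0.0, 0.001, -1.0]]
force: [-0.7, -2.9, 4.8]
grip_width: 49.5
finger_force: 45.4
```

Emit:
{"method": "arm_command", "body": {"plan": [[0.001,0,0,0,255],[0.0025,0,0,0,255],[0.0025,0,0,0,255],[0.0025,0,0,0,255]]}}

```text
clock: 9.1
position: [486.9, -124.4, 23.2]
tcp_rot: [[0.054, 0.999, 0.001], [0.999, -0.054, 0.0], [0.0, 0.001, -1.0]]
force: [0.2, -2.6, 4.2]
grip_width: 48.9
finger_force: 45.5
```

Emit:
{"method": "arm_command", "body": {"plan": [[0.001,0,0,0,255],[0.0025,0,0,0,255],[0.0025,0,0,0,255],[0.0025,0,0,0,255]]}}

```text
clock: 9.5
position: [486.8, -124.4, 23.2]
tcp_rot: [[0.055, 0.999, 0.0], [0.998, -0.055, -0.002], [-0.002, 0.0, -1.0]]
force: [1.2, -5.7, 5.0]
grip_width: 49.5
finger_force: 45.6
```

Emit:
{"method": "arm_command", "body": {"plan": [[0.001,0,0,0,255],[0.0025,0,0,0,255],[0.0025,0,0,0,255],[0.0025,0,0,0,255]]}}

```text
clock: 9.9
position: [486.8, -124.4, 23.2]
tcp_rot: [[0.056, 0.998, -0.0], [0.998, -0.056, -0.004], [-0.004, -0.0, -1.0]]
force: [1.1, -7.9, 4.6]
grip_width: 49.5
finger_force: 45.5
```

The TCP has stalled at y = -124.4 while the force rises, so the bar is against the stop. I'll relax the push, release, and rise.

Emit:
{"method": "arm_command", "body": {"plan": [[-0.003,0,-0.0006,0,255],[-0.003,0,-0.0006,0,0],[-0.003,0,-0.0006,0,0],[-0.003,0,-0.0006,0,0],[-0.003,0,-0.0006,0,0],[-0.003,0,-0.0006,0,0],[-0.003,0,-0.0006,0,0],[-0.003,0,-0.0006,0,0]]}}

```text
clock: 10.7
position: [486.6, -123.1, 23.4]
tcp_rot: [[0.054, 0.999, -0.0], [0.999, -0.054, 0.0], [0.0, -0.0, -1.0]]
force: [-0.3, -0.3, 0.0]
grip_width: 85.5
finger_force: 0.0
```

Emit:
{"method": "arm_command", "body": {"plan": [[0,0,-0.05,0,0],[0,0,-0.1,0,0],[0,0,-0.16,0,0],[0,0,-0.16,0,0]]}}

```text
clock: 11.1
position: [489.5, -123.5, 123.1]
tcp_rot: [[0.055, 0.998, 0.008], [0.999, -0.055, -0.001], [-0.001, 0.008, -1.0]]
force: [0.2, -0.2, 0.4]
grip_width: 85.6
finger_force: 0.0
```

```bash
python3 - <<'E'
import numpy as np
g=np.load('g.npz');O,ex,ey=g['O'],g['ex'],g['ey']
for gx,gy in((-65,2),(-85,2),(-11,2)): print(gx,gy,(O+ex*gx+ey*gy).round(1))
E
python3 go.py 426 -123.5 120 -93.1
```

```text
-65 2 [ 436.3 -124.1    0. ]
-85 2 [ 416.3 -123.     0. ]
-11 2 [ 490.2 -127.     0. ]
t 11.1 p [ 489.5 -123.5  123.1] F [ 0.2 -0.2  0.4] w 85.6 ff 0.0
tool y angle -3.13 tilt [ 0.008 -0.001 -1.   ] q [ 31.  30. -29. 124.  28.  31. -22.]
shift norm [-0.0058 -0.1056  0.0044] dist 64.0
yaw norm 0.9997
```

Emit:
{"method": "arm_command", "body": {"plan": [[-0.001,-0.04,0,0.09,130],[-0.001,-0.088,0,0.18,130],[-0.001,-0.088,0,0.28,130],[-0.001,-0.088,0,0.37,130],[-0.001,-0.088,0,0.47,130],[-0.001,-0.088,0,0.56,130],[-0.001,-0.088,0,0.66,130],[-0.001,-0.088,0,0.76,130],[-0.001,-0.088,0,0.85,130],[-0.001,-0.088,0,0.94,130]]}}

```text
clock: 12.1
position: [433.4, -120.9, 118.9]
tcp_rot: [[0.999, 0.034, -0.001], [0.034, -0.999, -0.0], [-0.001, 0.0, -1.0]]
force: [0.1, 0.2, 0.1]
grip_width: 42.1
finger_force: 0.0
```

```bash
python3 go.py 435 -124.1 24 -93.1; python3 - <<'E'
from h import *
f=grab('top');cv2.imwrite('pics/t2.png',cv2.resize(f['image'][190:315,350:500,::-1],None,fx=4,fy=4,interpolation=cv2.INTER_CUBIC))
E
```

```text
t 12.1 p [ 433.4 -120.9  118.9] F [0.1 0.2 0.1] w 42.1 ff 0.0
tool y angle -88.05 tilt [-0.001 -0.    -1.   ] q [ 14.  26.  -5. 132.   5.  23. -84.]
shift norm [0.0027 0.0054 0.1582] dist 95.0
yaw norm 0.0562
```

View pics/t2.png

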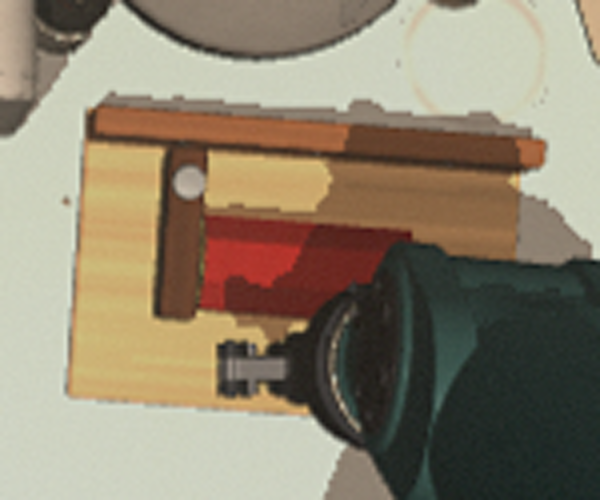

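The bar lies parallel to the fence and against the stop, from crop (203,265) to (412,245). The gripper is in front of it, so I'll descend and push it to the fence.

Emit:
{"method": "arm_command", "body": {"plan": [[0,0.005,0.02,0.056,130],[0,0.005,0.07,0.056,130],[0,0.005,0.12,0.056,130],[0,0.005,0.15,0.056,130],[0,0.005,0.157,0.056,130],[0,0.005,0.157,0.056,130],[0,0.005,0.157,0.056,130]]}}

```text
clock: 12.85
position: [434.3, -124.0, 25.7]
tcp_rot: [[0.999, -0.047, 0.001], [-0.047, -0.999, -0.0], [0.001, 0.0, -1.0]]
force: [0.3, 0.6, 0.7]
grip_width: 42.0
finger_force: 0.0
```

```bash
python3 go.py 475 -126.2 24 -93.1
```

```text
t 12.85 p [ 434.3 -124.    25.7] F [0.3 0.6 0.7] w 42.0 ff 0.0
tool y angle -92.69 tilt [ 0.001 -0.    -1.   ] q [ 11.  37.  -2. 134.   6.   9. -88.]
shift norm [0.068  0.0005 0.003 ] dist 41.0
yaw norm 0.0045
```

Emit:
{"method": "arm_command", "body": {"plan": [[0.012,0,0,0.004,130],[0.02,0,0,0.004,130],[0.028,0,0,0.004,130],[0.036,0,0,0.004,130],[0.044,0,0,0.004,130],[0.052,0,0,0.004,130],[0.06,0,0,0.004,130],[0.068,0,0,0.004,130],[0.076,0,0,0.004,130],[0.08,0,0,0.004,130]]}}

```text
clock: 13.85
position: [482.8, -126.4, 25.2]
tcp_rot: [[0.999, -0.054, 0.001], [-0.054, -0.999, -0.0], [0.001, 0.0, -1.0]]
force: [-1.7, -1.0, 1.3]
grip_width: 42.2
finger_force: 1.1
```

Emit:
{"method": "arm_command", "body": {"plan": [[0.004,0,0,0,130],[0.008,0,0,0,130],[0.01,0,0,0,130],[0.01,0,0,0,130]]}}

```text
clock: 14.25
position: [488.4, -126.6, 25.2]
tcp_rot: [[0.999, -0.054, 0.001], [-0.054, -0.999, -0.0], [0.001, 0.0, -1.0]]
force: [-0.7, -0.7, -0.6]
grip_width: 41.8
finger_force: 0.6
```

Emit:
{"method": "arm_command", "body": {"plan": [[0.002,0,0,0,130],[0.004,0,0,0,130],[0.004,0,0,0,130],[0.004,0,0,0,130]]}}

```text
clock: 14.65
position: [488.4, -126.5, 25.1]
tcp_rot: [[0.999, -0.054, -0.004], [-0.054, -0.999, 0.0], [-0.004, -0.0, -1.0]]
force: [-5.2, 0.1, 3.1]
grip_width: 41.8
finger_force: 2.5
```

Emit:
{"method": "arm_command", "body": {"plan": [[0.002,0,0,0,130],[0.004,0,0,0,130],[0.004,0,0,0,130],[0.004,0,0,0,130]]}}

```text
clock: 15.05
position: [488.3, -126.5, 25.0]
tcp_rot: [[0.998, -0.054, -0.008], [-0.054, -0.999, 0.001], [-0.008, -0.0, -1.0]]
force: [-7.5, -0.4, 5.4]
grip_width: 42.0
finger_force: 3.9
```

The bar is stalled against the fence at TCP x = 488.4. I'll back off, rise, and shut the fingers for the diagonal push.

Emit:
{"method": "arm_command", "body": {"plan": [[-0.015,0,0,0,130],[-0.033,0,0,0,130],[-0.033,0,-0.03,0,130],[-0.033,0,-0.08,0,255],[-0.033,0,-0.08,0,255],[-0.033,0,-0.08,0,255],[-0.033,0,-0.08,0,255],[-0.033,0,-0.08,0,255],[-0.033,0,-0.08,0,255],[-0.033,0,-0.08,0,255]]}}

```text
clock: 16.05
position: [472.7, -125.7, 72.7]
tcp_rot: [[0.999, -0.054, -0.001], [-0.054, -0.999, 0.0], [-0.001, -0.0, -1.0]]
force: [0.9, 0.3, -0.9]
grip_width: 0.2
finger_force: 0.0
```

```bash
python3 go.py 484 -126.4 70 -93.1;python3 - <<'E'
from meas import *
f=grab('top');cv2.imwrite('pics/t3.png',cv2.resize(f['image'][190:315,350:500,::-1],None,fx=4,fy=4,interpolation=cv2.INTER_CUBIC))
E
```

```text
t 16.05 p [ 472.7 -125.7   72.7] F [ 0.9  0.3 -0.9] w 0.2 ff 0.0
tool y angle -93.1 tilt [-0.001  0.    -1.   ] q [ 12.  33.  -3. 128.   5.  19. -88.]
shift norm [0.019  0.0002 0.0045] dist 12.0
yaw norm 0.0
```

View pics/t3.png

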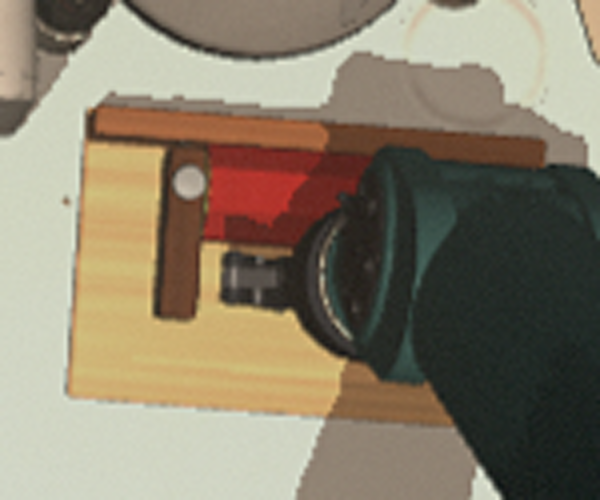

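The bar is now flush in the corner: far side on the fence and left end on the stop, around crop (205,195). Next is the diagonal push on the near bevel.

Emit:
{"method": "arm_command", "body": {"plan": [[0.01,0.001,0.003,0,255],[0.019,0.001,0.0045,0,255],[0.027,0.001,0.0125,0,255],[0.034,0.001,0.0195,0,255],[0.034,0.001,0.0195,0,255],[0.034,0.001,0.0195,0,255]]}}

```text
clock: 16.7
position: [493.1, -127.4, 61.2]
tcp_rot: [[0.999, -0.054, -0.001], [-0.054, -0.999, 0.0], [-0.001, -0.0, -1.0]]
force: [-0.6, -1.1, -0.2]
grip_width: -0.3
finger_force: 0.0
```

Emit:
{"method": "arm_command", "body": {"plan": [[0.002,0,0.002,0,255],[0.004,0,0.004,0,255],[0.004,0,0.004,0,255],[0.004,0,0.004,0,255]]}}

```text
clock: 17.1
position: [495.6, -127.6, 59.2]
tcp_rot: [[0.999, -0.054, -0.0], [-0.054, -0.999, 0.0], [-0.0, 0.0, -1.0]]
force: [-0.6, 0.1, -0.5]
grip_width: -0.1
finger_force: 0.0
```

Emit:
{"method": "arm_command", "body": {"plan": [[0.0015,0,0.0015,0,255],[0.003,0,0.003,0,255],[0.003,0,0.003,0,255],[0.003,0,0.003,0,255]]}}

```text
clock: 17.5
position: [497.0, -127.6, 57.8]
tcp_rot: [[0.999, -0.054, -0.001], [-0.054, -0.999, -0.0], [-0.001, 0.0, -1.0]]
force: [-1.3, -0.4, 6.2]
grip_width: -0.5
finger_force: 2.6
```

Emit:
{"method": "arm_command", "body": {"plan": [[0.002,0,0.001,0,255],[0.005,0,0.001,0,255],[0.005,0,0.001,0,255],[0.005,0,0.001,0,255]]}}

```text
clock: 17.9
position: [497.1, -127.7, 57.6]
tcp_rot: [[0.998, -0.054, -0.006], [-0.054, -0.999, 0.0], [-0.006, 0.0, -1.0]]
force: [-6.4, 0.6, 15.6]
grip_width: -0.1
finger_force: 7.9
```

Emit:
{"method": "arm_command", "body": {"plan": [[0.003,0,-0.0005,0,255],[0.006,0,-0.0008,0,255],[0.006,0,-0.0008,0,255],[0.006,0,-0.0008,0,255],[0.006,0,-0.0008,0,255]]}}

```text
clock: 18.4
position: [497.1, -127.7, 57.7]
tcp_rot: [[0.998, -0.055, -0.013], [-0.055, -0.998, 0.001], [-0.013, -0.0, -1.0]]
force: [-9.4, 0.9, 18.0]
grip_width: -0.1
finger_force: 9.8
```

Emit:
{"method": "arm_command", "body": {"plan": [[0.002,0,-0.0015,0,255],[0.004,0,-0.0025,0,255],[0.004,0,-0.0025,0,255],[0.004,0,-0.0025,0,255],[0.004,0,-0.0025,0,255]]}}

```text
clock: 18.9
position: [497.1, -127.7, 57.9]
tcp_rot: [[0.998, -0.055, -0.018], [-0.055, -0.998, 0.001], [-0.018, -0.0, -1.0]]
force: [-10.6, 0.6, 9.4]
grip_width: -0.1
finger_force: 7.0
```

Emit:
{"method": "arm_command", "body": {"plan": [[0,0,0,0,255],[0,0,0,0,255],[0,0,0,0,255],[0,0,0,0,255],[0,0,0,0,255]]}}

```text
clock: 19.4
position: [497.2, -127.7, 57.9]
tcp_rot: [[0.998, -0.055, -0.018], [-0.055, -0.998, 0.001], [-0.018, -0.0, -1.0]]
force: [-10.3, 0.5, 9.4]
grip_width: -0.3
finger_force: 7.0
```

```bash
python3 go.py; python3 - <<'E'
from h import *
f=grab('scene');cv2.imwrite('pics/s4.png',cv2.resize(f['image'][150:270,320:490,::-1],None,fx=4,fy=4,interpolation=cv2.INTER_CUBIC))
E
```

```text
t 19.4 p [ 497.2 -127.7   57.9] F [-10.3   0.5   9.4] w -0.3 ff 7.0
tool y angle -93.16 tilt [-0.018  0.001 -1.   ] q [ 11.  35.  -3. 125.   4.  21. -88.]
```

View pics/s4.png

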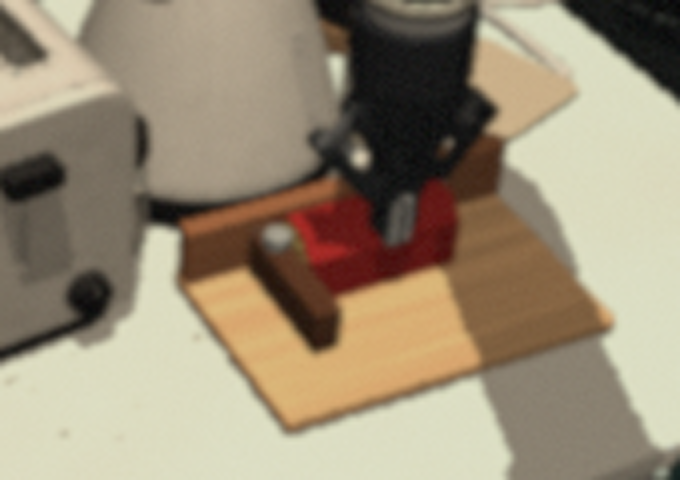

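The bar sits flat in the corner of fence and stop. The fingertips bear on its near bevel at crop (400,220), with about 10 N forward and 9 N down, both steady.

```bash
python3 -c "
from workcell import arm
print(arm.job_done())"
```

```text
the job is handed in; nothing more can be done
None
```

The job is handed in (no verdict was returned): the red cheese lies on the board against the stop and fence, held by a steady diagonal push of about 14 N on its near bevel, and the arm kept clear of the egg timer and spice jar.

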